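# Hook the parts tray out of the low rack

### The arm

A 6-joint arm with a two-finger parallel gripper is mounted at the origin on a cart in front of the work surface, level with it; the furniture and walls round the work are solid. World frame = base frame: x ahead of the robot, y to its left, z up, the work surface at z = 0. Lengths are in m, angles in rad, forces in N, time in s.
With the tool pointing down it reaches from about 0.3 to 0.775 m from the base axis. Payload 14.6 kg.
Tool frame: the origin (TCP) lies midway between the tips of the shut fingers; the grasp point (between the pads) lies 19 mm behind it (ctrl.tcp_to_grasp is the distance from the TCP to the grasp point, in m); x points along the fingers, y is the direction in which the jaws open and shut, and the axes are right-handed (so a half turn about x gives the same grasp; the last joint's range is limited). The gripper opens to 94 mm and grips with 3 to 60 N. Pads are 16 mm wide; open, the fingers measure 119 mm over their backs; the gripper's body (75 mm by 177 mm) begins 78 mm behind the grasp point.
Start: joints at [-1.347, 0.3, 1.521, -0, 1.321, -0.067], TCP at [0.158, -0.527, 0.205] pointing down, gripper open.
Joint ranges: [-3.03, 3.03], [-0.79, 2.21], [0.23, 2.52], [-1.04, 4.18], [0, 3.07], [-2.55, 2.55]. Speed limits (rad/s): [2.22, 2.22, 2.57, 3.14, 3.14, 3.14].

### API

Orientations are given as [roll, pitch, yaw] about the fixed x, y, z axes, in that order (R = Rz(yaw) Ry(pitch) Rx(roll)).
In Python, from station import ctrl gives the robot as it stands.
- The arm moves only by the tool jog_arm, never from a script. Its argument "rows" is one flat list of numbers, 7 for each row, row after row: the shift along the world's x, y, z in m, then the turn, a rotation vector about the world's x, y, z in degrees, then the closure, from 0 (fully open) to 1 (shut). A call has 1 to 8 rows; each row shifts and turns the commanded pose from where the row before left it; what a row does not reach is not made up. A row lasts 1/12 s, in which the tool goes at most 41.7 mm and 7.16 degrees, less where a joint would pass 70% of its speed; a pose out of reach is approached as far as the arm can. A call with a gripper value outside its range is refused whole. The fingers move at their own pace and stop on an object; "squeeze" is the grip in N (left out, the last holds). Time passes only in rows, so rows that do not move let the fingers close. It gives the time, the measured TCP pose, the force and the opening at its end, in the units of the state.
- ctrl.get_obs(): the state, without advancing time (a new reading comes with each control period).
- ctrl.camera(name): name is "scene" or "top" or "wrist"; returns (picture, depth): 384x512x3 uint8, red, green, blue; 384x512 float32, m along the optical axis (not along the pixel's ray), 0 where there is no reading.
- ctrl.camera_model(name): a dict with "K" (3x3 intrinsics, pixels), "dist" ([k1, k2, p1, p2, k3] as OpenCV has them; the pictures are not rectified), "extrinsics" (4x4, takes a point from camera to world coordinates). Camera axes: x right, y down, z forward; pixel columns grow to the right and rows downward; lengths in m; the calibration is good to about 2 mm. A picture is of the moment at which its call begins: read the wrist's pose just before it. camera_model takes no time and is no camera call; for the wrist camera it gives the pose at the moment of the call.
- ctrl.hand_in(): hands the job in, once; it reports no verdict.
The state is a dict: "time_s": time; "qpos": joint angles; "joint_vel": joint speeds; "tau": joint torques, N m; "ee_pos": TCP position; "eef_rot": TCP orientation; "force": force on the tool from outside, world axes, zero at the start; "moment": the same for the moment, N m; "grip_width": finger opening in m.
Only numpy, scipy, OpenCV 4.12 (cv2) and the standard library are available. Lean on these libraries where they do the work, as an engineer would, in place of code of your own. Each camera call takes 0.05 s, during which the arm holds its last target.

### The job

The wooden parts tray with the sanding block in it has slid to the back of the low plywood rack, where a hand does not fit. Take the pull hook by its handle, catch its prong behind the upright bar of the tray's handle, and drag the tray gently forward until it is fully home against the steel slips of the two stop blocks at the front of the rack, wherever those happen to be set; without banging it, keep it pressed on them with about 10 newtons for a second. Then unhook and lay the pull hook flat on the bench, clear of the rack; do not touch the tray or the rack with the gripper, do not jam the hook against them, and leave the other things where they are.

Things in the scene. Friction and masses are not known exactly. Their poses are not given: they have to be found in the camera images.
- hook_grip (a point): Pull hook (0.18 kg): aluminium bar with wooden handle, lying flat. Point: where to grip it, in the handle, 12 mm above its underside. x runs along the shaft to the hook end, z up. Handle: x -80 to +30 mm, 26 mm wide, 24 tall. Shaft: 10 mm wide, 20 tall, undersides flush, on to x = +180 mm, where a prong turns off square to the +y side.
- hook_prong (a point): On the pull hook: middle of the prong's rear (pulling) face, at x = +170, y = +20, z = -2 mm from hook_grip, same axes. The prong is 10 mm thick (x 170 to 180 mm), 20 mm tall and sticks out 30 mm from the shaft's side (free end at y = +35 mm).
- rack: Low plywood rack fixed to the bench. Origin: on the bench under the middle of its front edge; x runs into the rack. 280 mm deep, 170 wide outside, 146 between the side walls; floor 12 mm thick. The first 50 mm are an open runway with side strips 26 mm high; from x = 50 mm on it has a roof (underside 112 mm, top 124 mm above the bench) and closed sides and back.
- stops: Rigid stop: two dark wooden blocks in the rack's front corners, 12 mm deep, 30 wide, 16 tall (tops 28 mm above the bench), 86 mm apart (the handle passes between). A steel slip in each stands out of the rear face by 0 to 12 mm, both alike, jammed fast, set differently each run and not measured; the tray's front meets them at x = 12 to 24 mm. Origin: front edge, rack's floor; axes as the rack.
- tray: Wooden open tray, 120 mm deep, 130 wide, 70 tall, about 0.6 kg plus the sanding block (0.1 kg), sliding loosely on the rack's floor with 8 mm of play to each side wall; dragging it takes some 2 to 8 N. Origin: middle of its lower front edge; x points to its back, z up. Its front (-x) face carries a steel handle.
- tray_handle (a point): Middle of the upright bar of the tray's handle, 47 mm above the bench; axes as the tray. Bar 10 mm thick, 34 mm before the tray's front face (29 mm free behind it), carried by two level legs in line with it (44 mm free height between them). With the tray home the bar stands 22 to 10 mm in front of the rack's front edge, as the stop slips are set.
- screw_jar: Bystander: glass jar of screws, 70 mm wide, 101 mm tall; origin at its underside centre.
- glue_brush_tub: Bystander: blue waisted glue brush tub, 54 mm wide, 156 mm tall; origin at its underside centre.
- mallet: Bystander: wooden mallet lying down, 130 x 260 x 65 mm; origin at its underside centre.
- offcut_7: Bystander: strip of wood offcut lying flat, 42 x 160 x 19 mm; origin at its underside centre.
- block_edge (a point): Sanding block of cork lying in the tray, 65 x 112 x 30 mm: middle of its lower front edge (19 mm above the bench); x points to its back, z up.
- stick (a point): Obstacle: a long fixed stick, 60 x 22 mm in section, leaning on the bench's front edge. Its axis passes this point (0.45 m above the bench) and rises along (0.33, 0.03, 0.94) to 1.26 m: swing the arm past it folded back. A board also leans at the edge near (0.35, 0.21), 100 mm wide, its top 0.12 m above the bench.

How it is judged:
On the way, in this order (a step that is already met when the one before it is completed fails the run):
1. the prong is behind the upright bar of the tray's handle (between bar and tray front, inside the handle's height), the tray still well back in the rack (x of hook_prong in the frame of tray_handle between 0 and 0.03 m and y of hook_prong in the frame of tray_handle between -0.015 and 0.015 m and z of hook_prong in the frame of tray_handle between -0.02 and 0.02 m and x of tray_handle in the frame of rack above 0.03 m), for 0.1 s.
2. the hook holds the tray pressed on the stop blocks with more than 4 N for 0.4 s (contact force between tray and stops above 4 N and contact force between pull_hook and tray above 3 N and x of tray_handle in the frame of rack below -0.005 m), for 0.4 s.
At the end, for the whole second after the job is handed in: The tray stands where it was pressed home, square in the front of the rack (handle bar 6 to 27 mm in front of the rack's front edge, within 0.06 rad), the sanding block still lying in it; the pull hook lies flat on the bench at rest, touching neither rack nor tray (x of tray_handle in the frame of rack between -0.027 and -0.006 m and angle between the x axis of tray_handle and the x axis of rack, either way round below 0.06 rad and horizontal distance between block_edge and tray below 0.07 m and height (world z) of block_edge below 0.035 m and linear speed of each of tray, pull_hook below 0.01 m/s and height (world z) of hook_grip between 0.006 and 0.018 m and angle between hook_grip's own z axis and vertical below 0.1 rad and contact force between pull_hook and rack below 0.1 N and contact force between pull_hook and tray below 0.1 N).
It fails at once if the gripper or arm touches the tray or the rack (contact force between any of the fingers, the arm and tray above 1 N or contact force between any of the fingers, the arm and rack above 1 N).
It fails at once if the tray is banged or forced on the stop blocks (over 20 N) (contact force between tray and stops above 20 N).
It fails at once if the hook is forced against the tray (over 30 N) or jammed against the rack (over 15 N) (contact force between pull_hook and tray above 30 N or contact force between pull_hook and rack above 15 N).
It fails at once if the tray is tipped (angle between tray's own z axis and vertical above 0.15 rad).
It fails at once if a bystander is moved by more than 20 mm (distance of any of screw_jar, glue_brush_tub, mallet, offcut_7 from where it was at the start of the episode above 0.02 m).
It also fails if it takes over 72 s, if anything falls off the work surface, if the arm or the gripper's body presses on something with over 40 N, if the wrist force passes 120 N, or if a joint passes its speed limit or range.

## Working session

There is one attempt and no reset: what is moved stays moved. The work goes in short steps, Python scripts to look and compute and a tool call to move; the robot and the scene stay as the last step left them, time stands still between calls to the robot, and variables do not carry over. Pictures are saved under pics/ and viewed, and the job is handed in when it is done.

Besides the shell and the picture viewer there is one more tool, called after "Emit:" as name(argument=value, ...) on one line, values as JSON. jog_arm: Moves the arm, as the interface text tells. Its arguments: {"type":"object","properties":{"rows":{"type":"array"},"squeeze":{"type":"number"}},"required":["rows"]}

```bash
ls; mkdir -p pics
cat > h.py <<'E'
import numpy as np,cv2
from station import ctrl
def snap(n,f):
    m=ctrl.camera_model(n);im,d=ctrl.camera(n);cv2.imwrite('pics/'+f+'.png',im[:,:,::-1]);np.savez('pics/'+f,im=im,d=d,K=m['K'],dist=m['dist'],E=m['extrinsics']);return im,d,m
def load(f): return np.load('pics/'+f+'.npz')
def ray(z,u,v):
    p=cv2.undistortPoints(np.array([[[u,v]]],float),np.array(z['K'],float),np.array(z['dist'],float))[0,0]
    E=z['E'];return E[:3,3],E[:3,:3]@np.array([p[0],p[1],1.])
def onz(z,u,v,h):
    o,r=ray(z,u,v);return o+r*(h-o[2])/r[2]
def dep(z,u,v):
    o,r=ray(z,u,v);return o+r*float(z['d'][int(round(v)),int(round(u))])
E
python3 - <<'E'
from h import *
print(ctrl.get_obs())
for n in('scene','top','wrist'):
    snap(n,n+'0'); z=load(n+'0'); print(n,z['E'].round(3).tolist(),z['K'][0,0])
E
```

```text
pics
{'time_s': 0.0, 'qpos': array([-1.34658147e+00,  3.00424707e-01,  1.52161834e+00, -1.13097474e-05,
        1.32067253e+00, -6.65953300e-02]), 'joint_vel': array([ 0.00244967, -0.00042732, -0.00059754,  0.00082681,  0.00038323,
       -0.00013805]), 'tau': array([ 4.31590797e-05, -5.31808662e+01, -3.52734590e+01,  7.08745932e-02,
        2.44126737e-02, -7.24643428e-05]), 'ee_pos': array([ 0.15763711, -0.52664282,  0.20489601]), 'eef_rot': array([-1.62763649,  1.56967335,  1.80476916]), 'force': array([0.40812026, 0.03933177, 0.03051296]), 'moment': array([0.04389759, 0.01709411, 0.03764882]), 'grip_width': 0.09387597129670264}
scene [[0.719, -0.462, 0.52, -0.259], [-0.695, -0.471, 0.543, -0.792], [-0.006, -0.752, -0.659, 1.309], [0.0, 0.0, 0.0, 1.0]] 402.98846230867014
top [[0.022, -0.999, 0.034, 0.549], [-1.0, -0.022, 0.016, 0.04], [-0.016, -0.034, -0.999, 1.326], [0.0, 0.0, 0.0, 1.0]] 361.43061273125926
wrist [[0.287, -0.933, -0.217, 0.22], [-0.958, -0.28, -0.064, -0.508], [-0.001, 0.226, -0.974, 0.384], [0.0, 0.0, 0.0, 1.0]] 290.77637185139247
```

View pics/top0.png

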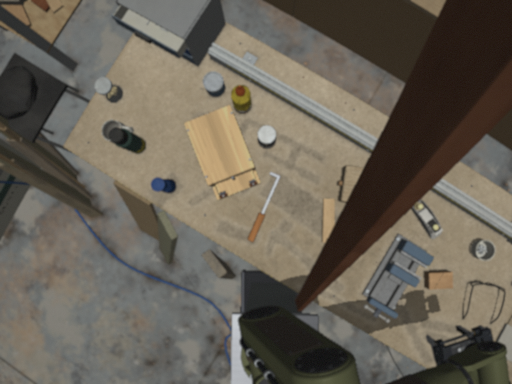

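View pics/scene0.png

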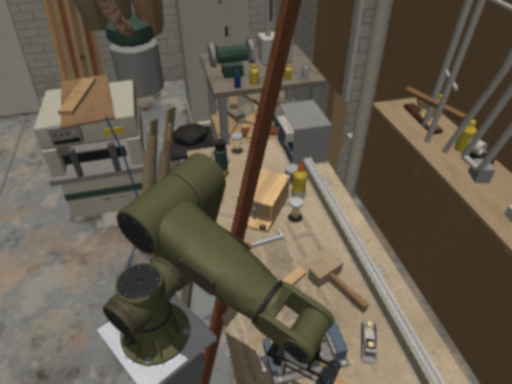

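View pics/wrist0.png

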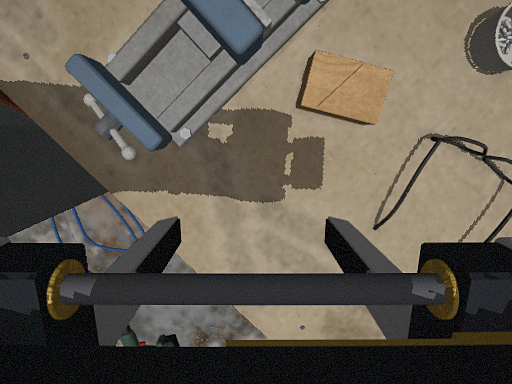

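Run:
```python
from h import *
z=load('top0');im=z['im'][:,:,::-1]
cv2.imwrite('pics/tz.png',cv2.resize(im[95:255,170:340],None,fx=4.5,fy=3.7 and 3.75,interpolation=cv2.INTER_CUBIC) if 0 else cv2.resize(im[100:250,170:340],None,fx=4,fy=4,interpolation=cv2.INTER_CUBIC))
for u,v in[(253,238),(262,212),(276,175),(268,173),(222,150),(258,182),(216,197),(187,120),(234,107),(250,165),(267,135),(240,97),(213,83),(163,185),(330,215)]:
    print(u,v,onz(z,u,v,0.02).round(3),dep(z,u,v).round(3))
```

```text
253 238 [0.431 0.084 0.02 ] [0.431 0.083 0.028]
262 212 [0.525 0.053 0.02 ] [0.525 0.053 0.019]
276 175 [0.66  0.006 0.02 ] [0.66  0.006 0.021]
268 173 [0.667 0.035 0.02 ] [ 0.669  0.035 -0.007]
222 150 [0.747 0.204 0.02 ] [0.732 0.191 0.123]
258 182 [0.633 0.07  0.02 ] [0.633 0.07  0.025]
216 197 [0.575 0.221 0.02 ] [0.575 0.22  0.029]
187 120 [0.857 0.337 0.02 ] [ 0.862  0.342 -0.004]
234 107 [0.907 0.165 0.02 ] [0.9   0.162 0.048]
250 165 [0.694 0.101 0.02 ] [0.684 0.096 0.117]
267 135 [0.805 0.041 0.02 ] [0.79  0.041 0.099]
240 97 [0.945 0.143 0.02 ] [0.905 0.133 0.152]
213 83 [0.997 0.245 0.02 ] [0.978 0.236 0.075]
163 185 [0.615 0.418 0.02 ] [0.608 0.379 0.152]
330 215 [ 0.519 -0.193  0.02 ] [ 0.519 -0.193  0.016]
```

View pics/tz.png

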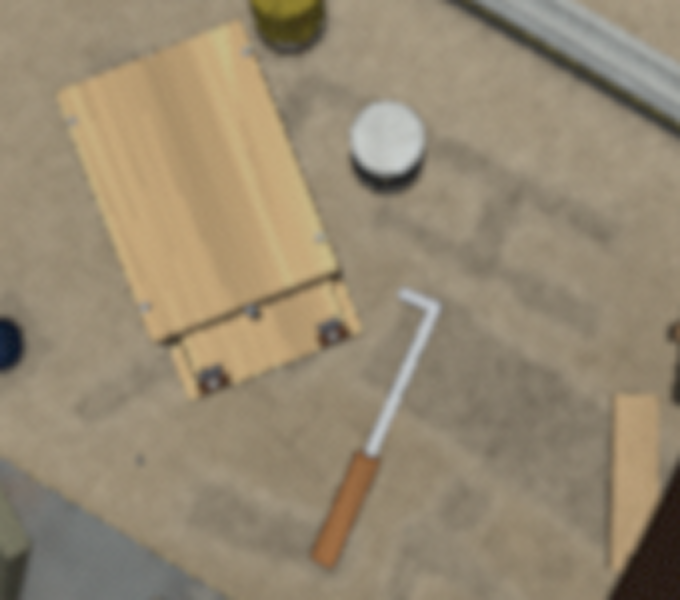

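Run:
```python
from h import *
for n in('top0','scene0'):
    z=load(n);d=z['d'];im=z['im'].astype(int)
    vv,uu=np.mgrid[0:384,0:512]
    p=cv2.undistortPoints(np.stack([uu,vv],-1).reshape(-1,1,2).astype(float),z['K'],z['dist'])[:,0]
    P=(np.c_[p,np.ones(len(p))]*d.reshape(-1,1))@z['E'][:3,:3].T+z['E'][:3,3]
    P=P.reshape(384,512,3)
    m=(d>0)&(im[:,:,0]>im[:,:,2]*1.6)&(im[:,:,0]<130)
    for h in np.arange(0.05,1.3,0.1):
        s=m&(abs(P[:,:,2]-h)<0.015)&(P[:,:,0]>0)&(P[:,:,0]<0.9)&(abs(P[:,:,1])<0.4)
        if s.sum()>8: q=P[s];print(n,round(h,2),s.sum(),np.median(q,0).round(3),np.percentile(q,[5,95],axis=0).round(3).tolist())
```

```text
top0 0.05 54 [0.888 0.114 0.051] [[0.208, -0.226, 0.038], [0.896, 0.154, 0.064]]
top0 0.15 28 [ 0.274 -0.084  0.143] [[0.233, -0.1, 0.136], [0.898, 0.152, 0.159]]
top0 0.25 19 [ 0.285 -0.084  0.253] [[0.267, -0.095, 0.239], [0.315, -0.081, 0.264]]
top0 0.35 27 [ 0.315 -0.081  0.353] [[0.299, -0.093, 0.336], [0.348, -0.077, 0.364]]
top0 0.45 34 [ 0.358 -0.076  0.451] [[0.34, -0.087, 0.438], [0.383, -0.074, 0.462]]
top0 0.55 53 [ 0.392 -0.073  0.55 ] [[0.373, -0.087, 0.539], [0.422, -0.07, 0.564]]
top0 0.65 79 [ 0.429 -0.069  0.65 ] [[0.409, -0.083, 0.637], [0.459, -0.066, 0.663]]
top0 0.75 143 [ 0.465 -0.066  0.751] [[0.444, -0.081, 0.738], [0.497, -0.063, 0.763]]
top0 0.85 259 [ 0.501 -0.063  0.851] [[0.48, -0.078, 0.837], [0.534, -0.059, 0.864]]
top0 0.95 540 [ 0.538 -0.059  0.951] [[0.515, -0.076, 0.937], [0.571, -0.056, 0.964]]
top0 1.05 1350 [ 0.574 -0.055  1.051] [[0.551, -0.072, 1.037], [0.607, -0.052, 1.064]]
top0 1.15 4655 [ 0.608 -0.052  1.151] [[0.586, -0.07, 1.137], [0.645, -0.048, 1.164]]
scene0 0.05 307 [0.678 0.088 0.047] [[0.197, -0.37, 0.037], [0.891, 0.159, 0.064]]
scene0 0.35 84 [ 0.33  -0.099  0.355] [[0.307, -0.103, 0.341], [0.362, -0.088, 0.364]]
scene0 0.45 132 [ 0.357 -0.096  0.45 ] [[0.336, -0.1, 0.437], [0.395, -0.084, 0.463]]
scene0 0.55 149 [ 0.388 -0.093  0.551] [[0.37, -0.097, 0.537], [0.428, -0.081, 0.564]]
scene0 0.65 175 [ 0.425 -0.089  0.65 ] [[0.407, -0.093, 0.637], [0.469, -0.076, 0.664]]
scene0 0.75 192 [ 0.462 -0.085  0.75 ] [[0.443, -0.089, 0.737], [0.501, -0.071, 0.764]]
scene0 0.85 201 [ 0.497 -0.081  0.85 ] [[0.479, -0.085, 0.836], [0.536, -0.068, 0.863]]
scene0 0.95 237 [ 0.534 -0.078  0.951] [[0.515, -0.082, 0.936], [0.573, -0.065, 0.964]]
```

Run:
```python
from h import *
Q=[]
for n in('top0','scene0'):
    z=load(n);d=z['d'];im=z['im'].astype(int)
    vv,uu=np.mgrid[0:384,0:512]
    p=cv2.undistortPoints(np.stack([uu,vv],-1).reshape(-1,1,2).astype(float),z['K'],z['dist'])[:,0]
    P=(np.c_[p,np.ones(len(p))]*d.reshape(-1,1))@z['E'][:3,:3].T+z['E'][:3,3]
    c=im.reshape(-1,3)
    m=(d.ravel()>0)&(c[:,1]>=c[:,0])&(c[:,1]>c[:,2]*1.25)
    P=P[m];a=1.34658;x=P[:,0]*np.cos(a)-P[:,1]*np.sin(a);y=P[:,0]*np.sin(a)+P[:,1]*np.cos(a)
    k=(abs(y)<.4)&(x>-.3)&(x<.75)&(P[:,2]>0.1);Q.append(np.c_[x,y,P[:,2]][k])
Q=np.vstack(Q)
for r in np.arange(-.25,.7,.05):
    s=Q[abs(Q[:,0]-r)<.025]
    if len(s)>20: print(round(r,2),len(s),'y',np.percentile(s[:,1],[1,99]).round(3),'z',np.percentile(s[:,2],[1,50,99]).round(3))
```

```text
-0.05 434 y [-0.068  0.229] z [0.238 0.292 0.374]
-0.0 667 y [-0.113  0.228] z [0.116 0.416 0.525]
0.05 2067 y [-0.073  0.228] z [0.103 0.271 0.659]
0.1 1087 y [-0.044  0.229] z [0.127 0.686 0.693]
0.15 2522 y [-0.044  0.229] z [0.478 0.682 0.693]
0.2 2228 y [-0.044  0.226] z [0.566 0.648 0.669]
0.25 1006 y [-0.031  0.089] z [0.598 0.627 0.643]
0.3 942 y [-0.026  0.087] z [0.587 0.608 0.622]
0.35 1239 y [-0.03   0.102] z [0.521 0.586 0.604]
0.4 1423 y [-0.025  0.098] z [0.507 0.562 0.585]
0.45 1202 y [-0.02   0.093] z [0.473 0.538 0.563]
0.5 1257 y [-0.021  0.093] z [0.453 0.504 0.536]
0.55 1592 y [-0.022  0.094] z [0.493 0.509 0.52 ]
0.6 269 y [-0.022  0.086] z [0.399 0.492 0.504]
```

Emit:
jog_arm(rows=[-0.005,0.016,0.03,0,0,0,0,-0.005,0.016,0.03,0,0,0,0,-0.005,0.016,0.03,0,0,0,0,-0.005,0.016,0.03,0,0,0,0])

```text
time_s: 0.48
ee_pos: [0.1374, -0.4619, 0.3265]
eef_rot: [-1.631, 1.57, 1.801]
force: [-0.0, -0.3, -0.0]
grip_width: 0.0937
```

Run:
```python
from h import *
o=ctrl.get_obs();print(o['time_s'],o['qpos'].tolist(),o['ee_pos'].tolist())
```

```text
0.4833 [-1.3576373044868733, 0.07968066281491137, 1.5045578723626825, -1.1617463011306439e-05, 1.558023080685189, -0.07767239757342417] [0.1374162537682319, -0.46187676192961036, 0.3265076363175986]
```

Emit:
jog_arm(rows=[0,0,0.035,0,0,0,0,0,0,0.035,0,0,0,0,0,0,0.035,0,0,0,0,0,0,0.035,0,0,0,0,0,0,0,0,0,0,0])

```text
time_s: 0.9
ee_pos: [0.1377, -0.463, 0.4717]
eef_rot: [1.496, 1.562, -1.354]
force: [-0.5, -0.6, -0.3]
grip_width: 0.0944
```

Run:
```python
from h import *
o=ctrl.get_obs();print(o['time_s'],o['qpos'].tolist(),o['ee_pos'].tolist())
```

```text
0.9 [-1.3575079844770697, 0.09655502948532965, 1.1611587110486907, 2.8695805395152445e-05, 1.875082815783185, -0.07758295164373107] [0.1377245014724371, -0.4629565876270598, 0.47171461975361656]
```

Emit:
jog_arm(rows=[-0.01,0.032,0.013,0,0,0,0,-0.01,0.032,0.013,0,0,0,0,-0.01,0.032,0.013,0,0,0,0,-0.01,0.032,0.013,0,0,0,0,-0.01,0.032,0.013,0,0,0,0,-0.01,0.032,0.013,0,0,0,0,0,0,0,0,0,0,0])

```text
time_s: 1.48
ee_pos: [0.0768, -0.2667, 0.5472]
eef_rot: [1.422, 1.562, -1.429]
force: [-0.1, -0.0, 1.2]
grip_width: 0.0942
```

Run:
```python
from h import *
o=ctrl.get_obs();print(o['time_s'],o['qpos'].tolist(),o['ee_pos'].tolist())
snap('top','top1');snap('scene','scene1')
z=load('top1');cv2.imwrite('pics/both1.png',np.hstack([cv2.resize(load(n)['im'][:,:,::-1],(400,300)) for n in('top1','scene1')]))
# hook: colour masks
im=z['im'];hsv=cv2.cvtColor(im,cv2.COLOR_RGB2HSV)
sub=(slice(165,250),slice(230,300))
m=((hsv[...,1]>130)&(im[...,0]>90)&(hsv[...,0]<14)).astype(np.uint8);mm=np.zeros_like(m);mm[sub]=m[sub]
n,l,s,c=cv2.connectedComponentsWithStats(mm);print(s,c)
i=1+np.argmax(s[1:,4]);v,u=np.where(l==i);r=cv2.minAreaRect(np.c_[u,v].astype(np.float32));bp=cv2.boxPoints(r);print(r)
for q in bp: print(q,onz(z,*q,0.02).round(4))
```

```text
1.4833 [-1.4227658847037121, -0.31801939623278647, 1.3520865766339734, -6.268996767001687e-05, 2.0990295385557993, -0.14281578537917916] [0.07676667587899151, -0.2667412197752709, 0.5471742483701718]
[[     0      0    512    384 196590]
 [   260    214      1      1      1]
 [   262    215      1      1      1]
 [   258    216      1      1      1]
 [   259    218      1      1      1]
 [   256    221      1      1      1]
 [   258    220      4      2      4]
 [   254    226      1      1      1]
 [   252    230      1      1      1]
 [   254    233      2      2      3]
 [   249    236      1      1      1]
 [   249    238      1      1      1]
 [   251    239      2      1      2]] [[255.49997457 191.49681571]
 [260.         214.        ]
 [262.         215.        ]
 [258.         216.        ]
 [259.         218.        ]
 [256.         221.        ]
 [259.5        220.25      ]
 [254.         226.        ]
 [252.         230.        ]
 [254.66666667 233.33333333]
 [249.         236.        ]
 [249.         238.        ]
 [251.5        239.        ]]
((259.5, 220.5), (3.0, 1.0), 0.0)
[258. 221.] [0.4922 0.067  0.02  ]
[258. 220.] [0.4958 0.067  0.02  ]
[261. 220.] [0.4961 0.0562 0.02  ]
[261. 221.] [0.4925 0.0561 0.02  ]
```

View pics/both1.png

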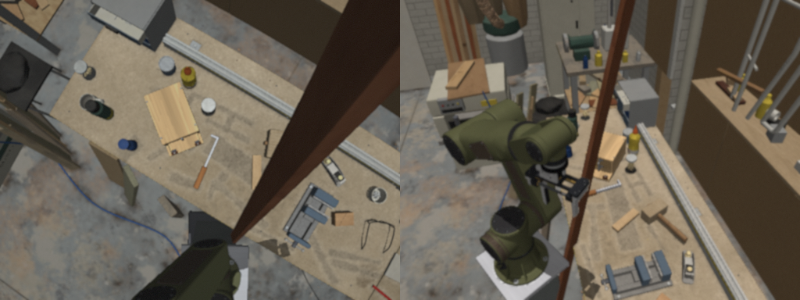

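Run:
```python
from h import *
o=ctrl.get_obs();p=o['ee_pos'];r=np.hypot(*p[:2]);a=np.arctan2(p[1],p[0])
t=a+np.radians(6)*np.arange(15);q=r*np.c_[np.cos(t),np.sin(t)];print(np.diff(q,axis=0).round(4).tolist(),q[-1])
z=load('top1');im=z['im'];hsv=cv2.cvtColor(im,cv2.COLOR_RGB2HSV)
for v in range(170,245,4):print(v,[tuple(im[v,u]) for u in []],np.round(hsv[v,244:284:2,1]).tolist())
```

```text
[[0.0278, 0.0096], [0.0267, 0.0124], [0.0252, 0.0152], [0.0235, 0.0177], [0.0215, 0.0201], [0.0193, 0.0222], [0.0169, 0.0241], [0.0143, 0.0257], [0.0115, 0.0271], [0.0086, 0.0281], [0.0056, 0.0289], [0.0026, 0.0293], [-0.0005, 0.0294], [-0.0036, 0.0292]] [0.27691635 0.04884816]
170 [] [92, 94, 94, 90, 92, 93, 67, 59, 61, 59, 60, 59, 62, 57, 56, 54, 52, 54, 54, 54]
174 [] [98, 95, 97, 94, 88, 91, 94, 62, 60, 59, 62, 59, 51, 5, 11, 8, 3, 25, 47, 51]
178 [] [97, 96, 95, 98, 90, 80, 90, 86, 60, 58, 58, 55, 54, 55, 54, 52, 2, 8, 34, 53]
182 [] [96, 95, 93, 36, 14, 70, 111, 93, 70, 57, 57, 54, 51, 54, 53, 13, 8, 29, 54, 54]
186 [] [96, 96, 95, 93, 64, 56, 55, 55, 56, 53, 52, 51, 52, 51, 18, 8, 23, 52, 55, 53]
190 [] [63, 52, 51, 53, 56, 55, 57, 56, 55, 51, 54, 53, 54, 24, 8, 18, 54, 53, 52, 50]
194 [] [53, 55, 56, 58, 60, 59, 57, 56, 53, 53, 53, 54, 35, 7, 10, 51, 52, 50, 53, 51]
198 [] [60, 61, 62, 66, 64, 64, 62, 57, 57, 55, 55, 40, 7, 8, 53, 52, 54, 53, 52, 51]
202 [] [64, 63, 65, 63, 65, 64, 69, 64, 64, 64, 52, 1, 3, 53, 55, 53, 53, 53, 48, 52]
206 [] [66, 64, 61, 63, 63, 62, 64, 67, 6
[... 156 characters left out ...]
3, 66, 62, 112, 141, 77, 74, 64, 62, 65, 64, 66, 62, 65, 63, 59]
218 [] [66, 63, 65, 64, 64, 63, 96, 145, 142, 142, 77, 60, 63, 62, 63, 62, 63, 61, 60, 58]
222 [] [62, 65, 63, 63, 63, 93, 143, 144, 140, 82, 62, 64, 64, 64, 62, 62, 64, 61, 53, 54]
226 [] [55, 56, 59, 61, 79, 140, 143, 142, 90, 64, 63, 63, 63, 63, 62, 60, 57, 53, 53, 53]
230 [] [52, 51, 51, 67, 140, 143, 145, 98, 62, 63, 62, 64, 62, 54, 50, 52, 52, 51, 50, 53]
234 [] [52, 51, 71, 138, 144, 146, 100, 52, 56, 60, 62, 63, 57, 52, 49, 52, 53, 51, 51, 52]
238 [] [56, 60, 128, 144, 144, 123, 54, 52, 56, 62, 63, 57, 54, 56, 53, 52, 51, 51, 51, 52]
242 [] [52, 52, 54, 62, 73, 55, 52, 56, 59, 62, 59, 56, 53, 54, 52, 52, 52, 52, 54, 54]
```

Emit:
jog_arm(rows=[0.0278,0.0096,0,0,0,6,0,0.0267,0.0124,0,0,0,6,0,0.0252,0.0152,0,0,0,6,0,0.0235,0.0177,0,0,0,6,0])

```text
time_s: 1.92
ee_pos: [0.1825, -0.2162, 0.5421]
eef_rot: [-1.725, 1.568, 2.131]
force: [0.3, -0.3, 0.4]
grip_width: 0.0939
```

Emit:
jog_arm(rows=[0.0215,0.0201,0,0,0,6,0,0.0193,0.0222,0,0,0,6,0,0.0169,0.0241,0,0,0,6,0,0.0143,0.0257,0,0,0,6,0,0.0115,0.0271,0,0,0,6,0])

```text
time_s: 2.33
ee_pos: [0.266, -0.0959, 0.5421]
eef_rot: [-1.715, 1.568, 2.665]
force: [0.7, 0.3, -1.1]
grip_width: 0.094
```

Emit:
jog_arm(rows=[0.0086,0.0281,0,0,0,6,0,0.0056,0.0289,0,0,0,6,0,0.0026,0.0293,0,0,0,6,0,-0.0005,0.0294,0,0,0,6,0,-0.0036,0.0292,0,0,0,6,0,0,0,0,0,0,0,0])

```text
time_s: 2.83
ee_pos: [0.2774, 0.0517, 0.5425]
eef_rot: [-1.963, 1.568, 2.948]
force: [-0.6, -0.0, 0.5]
grip_width: 0.0938
```

Run:
```python
from h import *
o=ctrl.get_obs();print(o['time_s'],o['qpos'].tolist(),o['ee_pos'].tolist(),o['eef_rot'])
snap('top','top2');snap('scene','scene2');snap('wrist','wrist2')
cv2.imwrite('pics/both2.png',np.hstack([cv2.resize(load(n)['im'][:,:,::-1],(400,300)) for n in('scene2','wrist2')]))
z=load('top1');im=z['im'];hsv=cv2.cvtColor(im,cv2.COLOR_RGB2HSV)
def big(m,sub):
    mm=np.zeros(m.shape,np.uint8);mm[sub]=m[sub];n,l,s,c=cv2.connectedComponentsWithStats(mm);i=1+np.argmax(s[1:,4]);return l==i
sub=(slice(168,248),slice(240,290))
h=big(hsv[...,1]>108,(slice(211,246),slice(244,272)));v,u=np.where(h);r=cv2.minAreaRect(np.c_[u,v].astype(np.float32));print(r)
P=np.array([onz(z,a,b,.022)[:2] for a,b in zip(u,v)]);c=P.mean(0);w,V=np.linalg.eigh(np.cov(P.T));d=V[:,1]*np.sign(V[0,1]);t=(P-c)@d;print('handle',c,np.degrees(np.arctan2(d[1],d[0])),t.min(),t.max())
s=big(hsv[...,1]<32,(slice(168,215),slice(255,285)));v,u=np.where(s)
P=np.array([onz(z,a,b,.02)[:2] for a,b in zip(u,v)]);print('shaft');Q=P-c;n=np.array([-d[1],d[0]]);print(np.c_[Q@d,Q@n].min(0),np.c_[Q@d,Q@n].max(0));k=(Q@n<.01);k&=(Q@d<.2);f=np.polyfit((Q@d)[k],(Q@n)[k],1);print(f)
```

```text
2.8333 [0.053771061872110164, -0.30642658815585516, 1.3556583344518456, 0.0006839281927308918, 2.0947081771151246, -0.14456259671073227] [0.2774018196147171, 0.05174405788688883, 0.5425047613507898] [-1.96282293  1.56837541  2.94824116]
((255.6299285888672, 226.9334716796875), (6.292258262634277, 28.63433265686035), 24.227745056152344)
handle [0.47067594 0.0747746 ] -22.53959454500949 -0.051622025052223366 0.0514832371666828
shaft
[ 0.05511309 -0.00824573] [0.2079479  0.03470432]
[-0.00102233 -0.00022655]
```

View pics/both2.png

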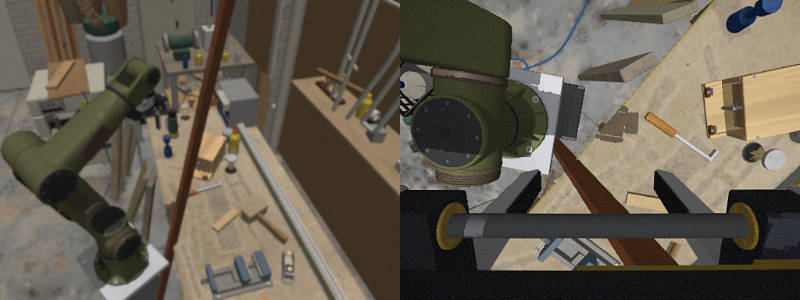

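Run:
```python
from h import *
from scipy.spatial.transform import Rotation as R
o=ctrl.get_obs();M=R.from_euler('xyz',o['eef_rot']).as_matrix();print(M.round(3),np.degrees(np.arctan2(M[1,1],M[0,1])),ctrl.tcp_to_grasp)
z=load('wrist2');im=z['im'][:,:,::-1];cv2.imwrite('pics/w2z.png',cv2.resize(im[80:220,300:512],None,fx=3.7,fy=3.7,interpolation=cv2.INTER_CUBIC))
print(z['E'].round(3))
```

```text
[[-0.002  0.983  0.184]
 [-0.     0.184 -0.983]
 [-1.    -0.002 -0.   ]] 10.630288577437426 0.0188
[[ 0.982  0.183  0.04   0.267]
 [ 0.187 -0.957 -0.222  0.113]
 [-0.003  0.226 -0.974  0.721]
 [ 0.     0.     0.     1.   ]]
```

View pics/w2z.png

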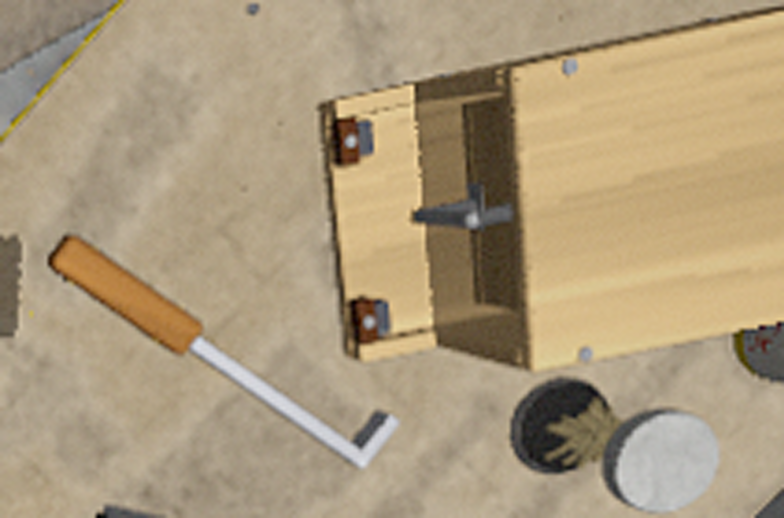

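Run:
```python
from h import *
z=load('wrist2')
for n,x,y in[('barT',473,219),('leg',495,214),('barmid',445,215),('barB',418,215),('FL strip',325,103),('FR',352,357),('roofL',512,68),('roofR',530,368),('stopL screw',351,142),('stopR screw',370,322),('slipL',367,137),('slipR',384,317),('floor',400,230)]:
    u=300+x/3.7-.4;v=80+y/3.7-.4;print(n,round(u),round(v),dep(z,u,v).round(4))
t=load('top1')
print('top')
for n,x,y in[('FL',193,398),('FR',358,332),('roofFL',163,342),('roofFR',340,273),('roofBL',57,92),('roofBR',240,22),('bar',253,312)]:
    u=170+x/4-.4;v=100+y/4-.4;print(n,u,v,dep(t,u,v).round(4))
```

```text
barT 427 139 [0.6452 0.1617 0.0766]
leg 433 137 [0.6568 0.167  0.077 ]
barmid 420 138 [0.6412 0.1625 0.0531]
barB 413 138 [0.6395 0.1612 0.0259]
FL strip 387 107 [0.5691 0.2185 0.0077]
FR 395 176 [0.6317 0.0643 0.0128]
roofL 438 98 [0.6138 0.2382 0.1223]
roofR 443 179 [0.6798 0.0848 0.118 ]
stopL screw 394 118 [0.5829 0.196  0.0287]
stopR screw 400 167 [0.6274 0.0897 0.0301]
slipL 399 117 [0.5939 0.2013 0.0244]
slipR 403 165 [0.6374 0.0945 0.0265]
floor 408 142 [0.64   0.1509 0.0087]
top
FL 217.85 199.1 [0.568 0.214 0.022]
FR 259.1 182.6 [0.6307 0.066  0.0244]
roofFL 210.35 185.1 [0.6136 0.2294 0.1074]
roofFR 254.6 167.85 [ 0.6866  0.0844 -0.0024]
roofBL 183.85 122.6 [0.8233 0.324  0.1226]
roofBR 229.6 105.1 [0.8861 0.1701 0.1205]
bar 232.85 177.6 [0.6428 0.1562 0.0786]
```

Emit:
jog_arm(rows=[0.024,0.002,-0.025,0,0,6,0,0.024,0.002,-0.025,0,0,6,0,0.024,0.002,-0.025,0,0,6,0,0.024,0.002,-0.025,0,0,6,0,0.024,0.002,-0.025,0,0,6,0])

```text
time_s: 3.4
ee_pos: [0.3985, 0.0564, 0.4165]
eef_rot: [-2.097, 1.57, -2.957]
force: [-0.1, -0.1, 0.1]
grip_width: 0.0938
```

Emit:
jog_arm(rows=[0.024,0.001,-0.03,0,0,6,0,0.024,0.001,-0.03,0,0,6,0,0.024,0.001,-0.03,0,0,6,0,0.024,0,-0.03,0,0,6,0,0,0,-0.02,0,0,3,0,0,0,0,0,0,0,0])

```text
time_s: 3.9
ee_pos: [0.4926, 0.0589, 0.2731]
eef_rot: [-2.693, 1.562, -3.085]
force: [0.2, -0.5, 0.0]
grip_width: 0.0939
```

```bash
cat >> h.py <<'E'
from scipy.spatial.transform import Rotation as R
def st():
    o=ctrl.get_obs();M=R.from_euler('xyz',o['eef_rot']).as_matrix()
    print('t',o['time_s'],'p',o['ee_pos'].round(4),'jaw',np.degrees(np.arctan2(M[1,1],M[0,1])).round(2),'down',M[:,0].round(4),'F',o['force'].round(2),'M',o['moment'].round(2),'w',round(o['grip_width'],4),'q',o['qpos'].round(3));return o,M
E
python3 - <<'E'
from h import *
st();snap('wrist','wrist3')
E
```

```text
t 3.9 p [0.4926 0.0589 0.2731] jaw 67.56 down [-9.e-03 -5.e-04 -1.e+00] F [ 0.22 -0.5   0.  ] M [-0.01 -0.12 -0.05] w 0.0939 q [ 0.045  0.138  1.56  -0.     1.452 -1.134]
```

View pics/wrist3.png

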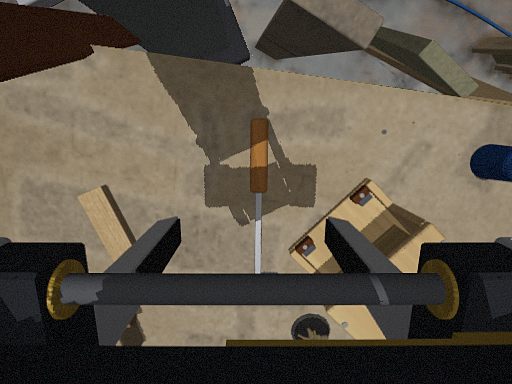

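Run:
```python
from h import *
z=load('wrist3');hsv=cv2.cvtColor(z['im'],cv2.COLOR_RGB2HSV)
m=np.zeros((384,512),bool);s=(slice(105,205),slice(235,285));m[s]=(hsv[s][...,1]>115)
n,l,st_,c=cv2.connectedComponentsWithStats(m.astype(np.uint8));i=1+np.argmax(st_[1:,4]);v,u=np.where(l==i);print(st_[i])
P=np.array([onz(z,a,b,.024)[:2] for a,b in zip(u,v)]);c=P.mean(0)
for b in (120,150,190):print([dep(z,a,b).round(3).tolist() for a in(256,260)])
r=cv2.minAreaRect((P*1000).astype(np.float32));print(r)
d=np.array([.9236,-.3833]);t=(P-c)@d;n_=np.array([.3833,.9236]);w=(P-c)@n_;print(c,t.min(),t.max(),w.min(),w.max(),np.polyfit(t,w,1))
print('grip from front end',c+d*(t.max()-.03),'from rear',c+d*(t.min()+.08))
# shaft
for b in range(200,268,12):
    a=[q for q in range(245,275) if hsv[b,q,1]<40 and hsv[b,q,2]>120];
    if a:p=onz(z,np.mean(a),b,.02)[:2];print(b,a[0],a[-1],((p-c)@n_).round(4),((p-c)@d).round(4))
```

```text
[ 250  118   19   75 1282]
[[0.423, 0.093, 0.024], [0.425, 0.098, 0.022]]
[[0.462, 0.077, 0.023], [0.464, 0.082, 0.023]]
[[0.517, 0.054, 0.023], [0.52, 0.059, 0.022]]
((471.6716003417969, 77.12026977539062), (25.963699340820312, 107.92784118652344), 67.4742660522461)
[0.47065334 0.07711368] -0.05302443262325455 0.05490293933576004 -0.012593652509800565 0.013370754292330254 [-8.20467574e-03  2.59070519e-16]
grip from front end [0.49365369 0.06756838] from rear [0.49556797 0.06677395]
224 255 260 -0.0009 0.1067
236 255 260 -0.0008 0.1265
248 255 260 -0.0007 0.1467
260 255 260 -0.0006 0.1672
```

Emit:
jog_arm(rows=[0.002,0.008,-0.03,0,0,-0.2,0,0,0,-0.035,0,0,0,0,0,0,-0.035,0,0,0,0,0,0,-0.035,0,0,0,0,0,0,-0.03,0,0,0,0,0,0,-0.03,0,0,0,0,0,0,0,0,0,0,0])

```text
time_s: 4.53
ee_pos: [0.4935, 0.068, 0.0805]
eef_rot: [-2.665, 1.565, -3.063]
force: [0.6, -0.9, -0.9]
grip_width: 0.094
```

Run:
```python
from h import *
st()
```

```text
t 4.5333 p [0.4935 0.068  0.0805] jaw 67.22 down [-5.3e-03 -4.0e-04 -1.0e+00] F [ 0.64 -0.95 -0.85] M [ 0.01 -0.12  0.03] w 0.094 q [ 0.063  0.335  1.791 -0.     1.021 -1.11 ]
```

Emit:
jog_arm(rows=[0.001,-0.001,-0.025,0,0,0,0,0,0,-0.025,0,0,0,0,0,0,-0.015,0,0,0,0,0,0,0,0,0,0,0,0,0,0,0,0,0,0,0,0,0,0,0,0,0])

```text
time_s: 5.03
ee_pos: [0.4976, 0.0679, 0.021]
eef_rot: [0.452, 1.567, 0.058]
force: [0.1, -0.4, 0.1]
grip_width: 0.094
```

Run:
```python
from h import *
st();snap('wrist','w4')
```

```text
t 5.0333 p [0.4976 0.0679 0.021 ] jaw 67.39 down [ 3.3e-03  2.0e-04 -1.0e+00] F [ 0.06 -0.35  0.07] M [ 0.03 -0.16 -0.  ] w 0.094 q [ 0.063  0.435  1.819 -0.     0.884 -1.113]
```

View pics/w4.png

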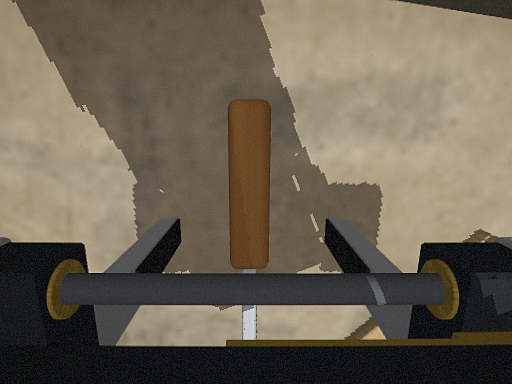

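Run:
```python
from h import *
z=load('w4')
for u,v in[(250,102),(228,180),(271,180),(230,262),(268,262),(249,268)]: print(u,v,onz(z,u,v,.024).round(4))
E4=np.linalg.inv(z['E']);p=(E4@[.4976,.0679,.021,1])[:3];print(cv2.projectPoints(p[None],np.zeros(3),np.zeros(3),z['K'],z['dist'])[0])
```

```text
250 102 [0.4241 0.0975 0.024 ]
228 180 [0.4611 0.0674 0.024 ]
271 180 [0.4712 0.0918 0.024 ]
230 262 [0.5116 0.0467 0.024 ]
268 262 [0.5212 0.0697 0.024 ]
249 268 [0.5204 0.0565 0.024 ]
[[[251.63397971 230.05007758]]]
```

Emit:
jog_arm(rows=[-0.002,0,-0.01,0,0,0,0,0,0,-0.007,0,0,0,0,0,0,0,0,0,0,0,0,0,0,0,0,0,0], squeeze=50)

```text
time_s: 5.42
ee_pos: [0.4939, 0.0681, 0.0011]
eef_rot: [-2.621, 1.57, -3.015]
force: [0.4, -1.2, 0.9]
grip_width: 0.094
```

Emit:
jog_arm(rows=[0,0,0,0,0,0,1,0,0,0,0,0,0,1,0,0,0,0,0,0,1,0,0,0,0,0,0,1,0,0,0,0,0,0,1,0,0,0,0,0,0,1])

```text
time_s: 5.92
ee_pos: [0.4941, 0.0681, 0.0015]
eef_rot: [2.899, 1.571, 2.505]
force: [-0.2, -0.0, -0.2]
grip_width: 0.0571
```

Run:
```python
from h import *
st()
```

```text
t 5.9167 p [0.4941 0.0681 0.0015] jaw 67.46 down [-0.  0. -1.] F [-0.23 -0.03 -0.21] M [ 0.03 -0.12 -0.01] w 0.0571 q [ 0.063  0.466  1.833  0.     0.843 -1.114]
```

Emit:
jog_arm(rows=[0,0,0,0,0,0,1,0,0,0,0,0,0,1,0,0,0,0,0,0,1,0,0,0,0,0,0,1,0,0,0,0,0,0,1,0,0,0,0,0,0,1,0,0,0,0,0,0,1])

```text
time_s: 6.5
ee_pos: [0.4941, 0.0681, 0.0014]
eef_rot: [-1.822, 1.571, -2.215]
force: [-0.5, 0.4, -0.7]
grip_width: 0.0254
```

Run:
```python
from h import *
st()
```

```text
t 6.5 p [0.4941 0.0681 0.0014] jaw 67.46 down [-0. -0. -1.] F [-0.53  0.39 -0.72] M [-0.09 -0.07  0.01] w 0.0254 q [ 0.063  0.466  1.833 -0.     0.843 -1.114]
```

Emit:
jog_arm(rows=[0,0,0.003,0,0,0,1,0,0,0.007,0,0,0,1,-0.005,-0.004,0.015,0,0,0,1,-0.014,-0.011,0.02,0,0,0,1,-0.014,-0.011,0.015,0,0,0,1,-0.014,-0.011,0.005,0,0,0,1,-0.014,-0.01,0,0,0,0,1,0,0,0,0,0,0,1])

```text
time_s: 7.17
ee_pos: [0.4315, 0.0201, 0.0672]
eef_rot: [-1.215, 1.571, -1.609]
force: [-0.5, -0.5, -2.1]
grip_width: 0.0257
```

Emit:
jog_arm(rows=[0,0,0,0,0,3.1,1,0,0,0,0,0,6,1,0,0,0,0,0,6,1,0,0,0,0,0,6,1,0,0,0,0,0,6,1,0,0,0,0,0,6,1,0,0,0,0,0,6,1,0,0,0,0,0,6,1])

```text
time_s: 7.83
ee_pos: [0.4334, 0.0214, 0.0668]
eef_rot: [-0.236, 1.571, 0.163]
force: [-0.1, 0.3, -2.6]
grip_width: 0.0256
```

Emit:
jog_arm(rows=[0,0,0,0,0,0,1,0,0,0,0,0,0,1])

```text
time_s: 8.0
ee_pos: [0.4333, 0.0213, 0.0667]
eef_rot: [-0.363, 1.571, 0.027]
force: [0.0, 1.0, -2.7]
grip_width: 0.0258
```

Run:
```python
from h import *
st();snap('wrist','w5');snap('top','top5');snap('scene','sc5')
cv2.imwrite('pics/b5.png',np.hstack([cv2.resize(load('w5')['im'][:,:,::-1],(400,300)),cv2.resize(load('top5')['im'][100:250,170:340,::-1],(400,353))[:300]]))
```

```text
t 8.0 p [0.4333 0.0213 0.0667] jaw 112.38 down [ 2.e-04  0.e+00 -1.e+00] F [ 0.04  1.04 -2.69] M [ 0.06 -0.07 -0.04] w 0.0258 q [-0.035  0.227  1.976  0.     0.939 -1.997]
```

View pics/b5.png

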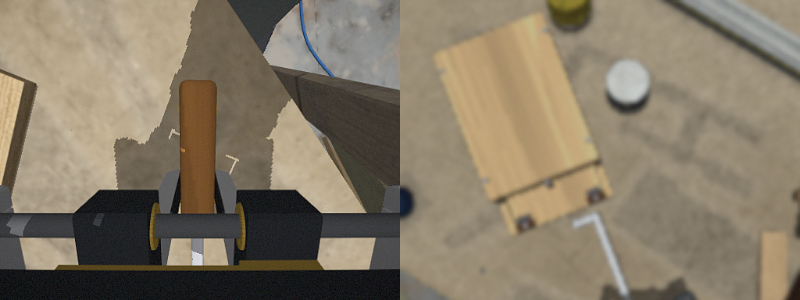

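View pics/sc5.png

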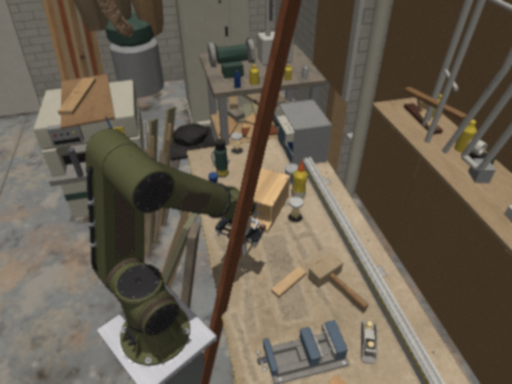

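Run:
```python
from h import *
z=load('top5');im=z['im'][:,:,::-1]
cv2.imwrite('pics/t5z.png',cv2.resize(im[160:240,200:290],None,fx=7,fy=7,interpolation=cv2.INTER_CUBIC))
hsv=cv2.cvtColor(z['im'],cv2.COLOR_RGB2HSV)
a=np.radians(22.4);X=np.array([np.cos(a),np.sin(a)]);Y=np.array([-X[1],X[0]]);O=np.array([.6003,.1408])
m=np.zeros((384,512),bool);s=(slice(185,230),slice(240,280));m[s]=(hsv[s][...,1]<40)&(hsv[s][...,2]>120)
n,l,st_,c=cv2.connectedComponentsWithStats(m.astype(np.uint8));i=1+np.argmax(st_[1:,4]);v,u=np.where(l==i);print(st_[i])
P=np.array([onz(z,a_,b_,.0853) for a_,b_ in zip(u,v)])[:,:2]-O
x=P@X;y=P@Y
print(x.min(),x.max(),y.min(),y.max())
for x0 in np.arange(-.1,-.02,.01):
    k=abs(x-x0)<.005
    if k.any():print(round(x0,3),y[k].mean().round(4),y[k].min().round(4),y[k].max().round(4))
T=np.array([.4333,.0213])-O;print('TCP in rack',T@X,T@Y)
k=(y<-.038)
D=[(x[j].round(3),dep(z,u[j],v[j])[2].round(3)) for j in np.where(k)[0]];print(D[::6])
```

```text
[243 190  24  36 209]
-0.1473759692123707 -0.01580201506507819 -0.056870107488104275 -0.012203058410514406
-0.1 -0.0494 -0.0565 -0.0425
-0.09 -0.0481 -0.0551 -0.041
-0.08 -0.0489 -0.0563 -0.0415
-0.07 -0.0494 -0.0561 -0.0428
-0.06 -0.049 -0.0566 -0.042
-0.05 -0.0489 -0.0559 -0.0418
-0.04 -0.0491 -0.0564 -0.0423
-0.03 -0.0368 -0.0569 -0.0122
TCP in rack -0.19993709758711398 -0.04684449816617569
[(np.float64(-0.017), np.float64(-0.001)), (np.float64(-0.021), np.float64(0.081)), (np.float64(-0.024), np.float64(0.088)), (np.float64(-0.028), np.float64(0.082)), (np.float64(-0.032), np.float64(-0.002)), (np.float64(-0.037), np.float64(0.081)), (np.float64(-0.042), np.float64(0.084)), (np.float64(-0.048), np.float64(0.001)), (np.float64(-0.051), np.float64(-0.005)), (np.float64(-0.055), np.float64(0.087)), (np.float64(-0.061), np.float64(0.087)), (np.float64(-0.066), np.float64(-0.003)), (np.float64(-0.069), np.float64(0.08)), (np.float64(-0.075), np.float64(0.085)), (np.float64(-0.079), np.float64(0.085)), (np.float64(-0.085), np.float64(-0.004)), (np.float64(-0.086), np.float64(-0.004)), (np.float64(-0.092), np.float64(0.087)), (np.float64(-0.096), np.float64(0.084)), (np.float64(-0.102), np.float64(0.087)), (np.float64(-0.107), np.float64(-0.004)), (np.float64(-0.111), np.float64(0.084)), (np.float64(-0.115), np.float64(0.086)), (np.float64(-0.121), np.float64(0.08)), (np.float64(-0.123), np.float64(-0.001)), (np.float64(-0.129), np.float64(0.083)), (np.float64(-0.133), np.float64(0.089)), (np.float64(-0.138), np.float64(0.087)), (np.float64(-0.142), np.float64(-0.002))]
```

View pics/t5z.png

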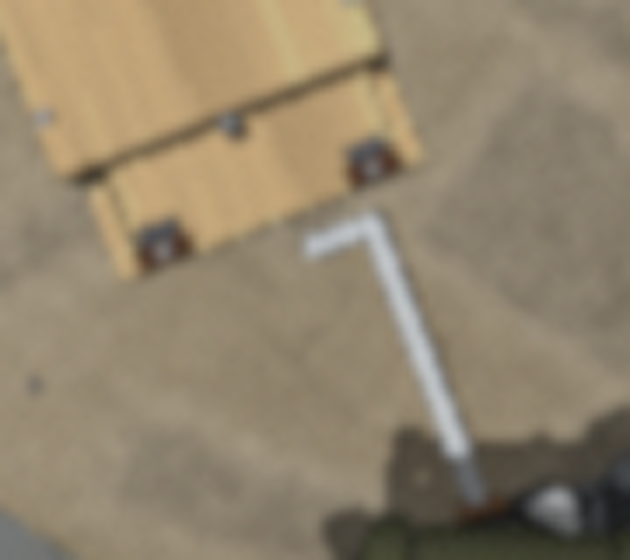

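Emit:
jog_arm(rows=[0.0015,-0.0037,-0.012,0,0,0,1,0,0,-0.013,0,0,0,1,0.0116,0.0048,0,0,0,0,1,0.0116,0.0048,0,0,0,0,1,0.0116,0.0048,0,0,0,0,1,0.0116,0.0048,0,0,0,0,1,0,0,0,0,0,0,1,0,0,0,0,0,0,1])

```text
time_s: 8.82
ee_pos: [0.4808, 0.0367, 0.0412]
eef_rot: [2.811, 1.57, -3.079]
force: [-0.8, 0.5, -2.0]
grip_width: 0.0257
```

```bash
cat >> h.py <<'E'
a=np.radians(22.4);X=np.array([np.cos(a),np.sin(a)]);Y=np.array([-X[1],X[0]]);O=np.array([.6003,.1408])
def rk(p): q=np.asarray(p)[:2]-O; return np.array([q@X,q@Y]).round(4)
def look(n):
    o,M=st();F=o['force'];print('rackF',rk(F+np.r_[O,0]),'TCP rack',rk(o['ee_pos']),'=> prong rear',rk(o['ee_pos'])+[.170,.018])
    snap('top','top'+n);z=load('top'+n);cv2.imwrite('pics/t%sz.png'%n,cv2.resize(z['im'][160:240,200:290,::-1],None,fx=7,fy=7,interpolation=cv2.INTER_CUBIC))
E
python3 - <<'E'
from h import *
look('6')
E
```

```text
t 8.8167 p [0.4808 0.0367 0.0412] jaw 112.51 down [-6.e-04 -0.e+00 -1.e+00] F [-0.81  0.48 -2.  ] M [ 0.01 -0.06 -0.03] w 0.0257 q [ 0.     0.365  1.862 -0.     0.915 -1.964]
rackF [-0.5684  0.752 ] TCP rack [-0.1502 -0.0507] => prong rear [ 0.0198 -0.0327]
```

View pics/t6z.png

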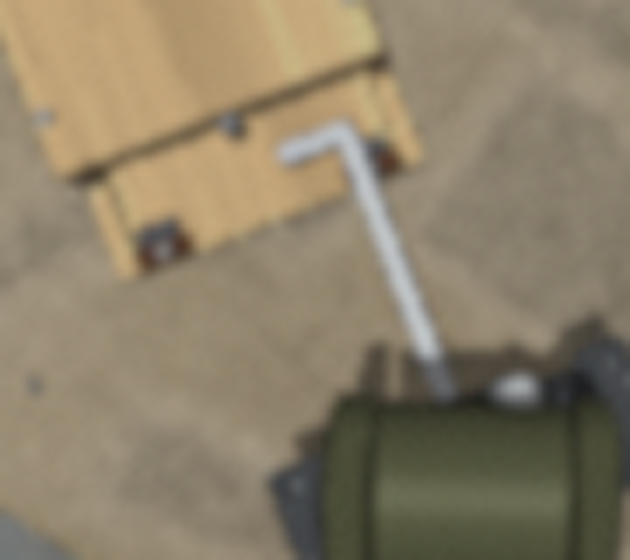

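Emit:
jog_arm(rows=[0.0095,0.0039,0,0,0,0,1,0.0095,0.0039,0,0,0,0,1,0.0095,0.0039,0,0,0,0,1,0.0095,0.0039,0,0,0,0,1,0,0,0,0,0,0,1,0,0,0,0,0,0,1])

```text
time_s: 9.37
ee_pos: [0.5183, 0.052, 0.0412]
eef_rot: [2.862, 1.57, -3.028]
force: [-0.3, 0.8, -1.6]
grip_width: 0.0253
```

Run:
```python
from h import *
look('7');snap('scene','sc7');z=load('sc7');cv2.imwrite('pics/s7z.png',cv2.resize(z['im'][150:260,210:320,::-1],None,fx=5,fy=5,interpolation=cv2.INTER_CUBIC))
```

```text
t 9.3667 p [0.5183 0.052  0.0412] jaw 112.54 down [-7.e-04 -1.e-04 -1.e+00] F [-0.25  0.8  -1.59] M [ 0.02 -0.03  0.02] w 0.0253 q [ 0.03   0.437  1.754 -0.     0.951 -1.935]
rackF [0.0723 0.8355] TCP rack [-0.1096 -0.0509] => prong rear [ 0.0604 -0.0329]
```

View pics/t7z.png

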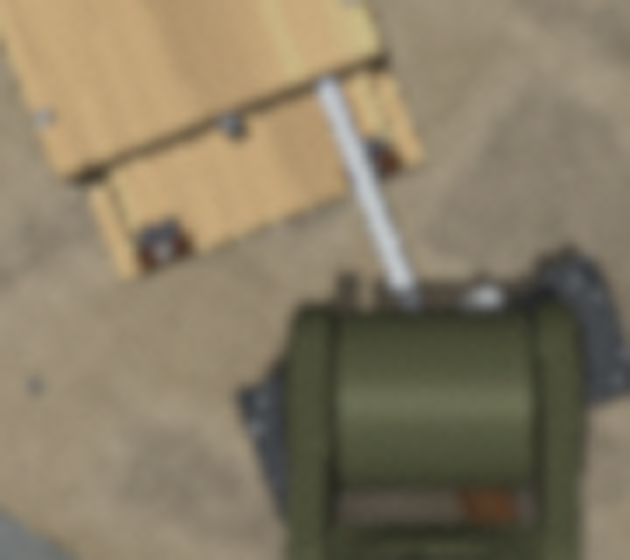

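View pics/s7z.png

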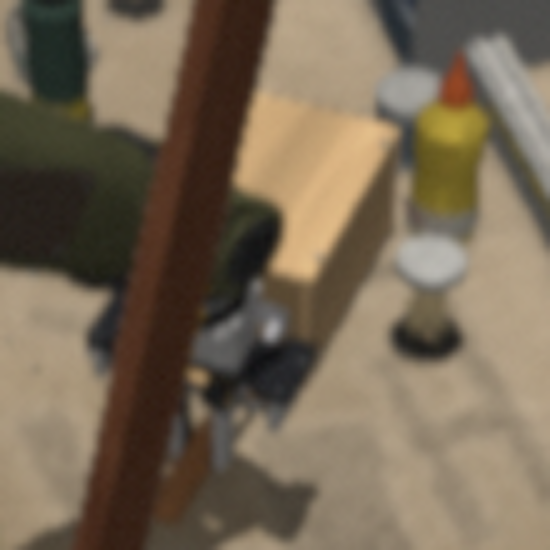

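Emit:
jog_arm(rows=[-0.0015,0.0037,0,0,0,0,1,-0.0015,0.0037,0,0,0,0,1,-0.0015,0.0037,0,0,0,0,1,-0.0015,0.0037,0,0,0,0,1,0,0,0,0,0,0,1])

```text
time_s: 9.88
ee_pos: [0.5126, 0.0677, 0.0415]
eef_rot: [2.417, 1.571, 2.811]
force: [0.7, -0.6, -1.5]
grip_width: 0.0255
```

Emit:
jog_arm(rows=[-0.0015,0.0037,0,0,0,0,1,-0.0015,0.0037,0,0,0,0,1,-0.0015,0.0037,0,0,0,0,1,-0.0015,0.0037,0,0,0,0,1,0,0,0,0,0,0,1,0,0,0,0,0,0,1])

```text
time_s: 10.38
ee_pos: [0.507, 0.082, 0.0415]
eef_rot: [-0.876, 1.571, -0.482]
force: [0.1, 0.1, -1.8]
grip_width: 0.0258
```

Run:
```python
from h import *
look('8')
```

```text
t 10.3833 p [0.507  0.082  0.0415] jaw 112.59 down [ 1.e-04 -0.e+00 -1.e+00] F [ 0.12  0.14 -1.75] M [ 0.04 -0.1   0.01] w 0.0258 q [ 0.089  0.423  1.776 -0.     0.943 -1.876]
rackF [0.1669 0.0791] TCP rack [-0.1087 -0.0188] => prong rear [ 0.0613 -0.0008]
```

View pics/t8z.png

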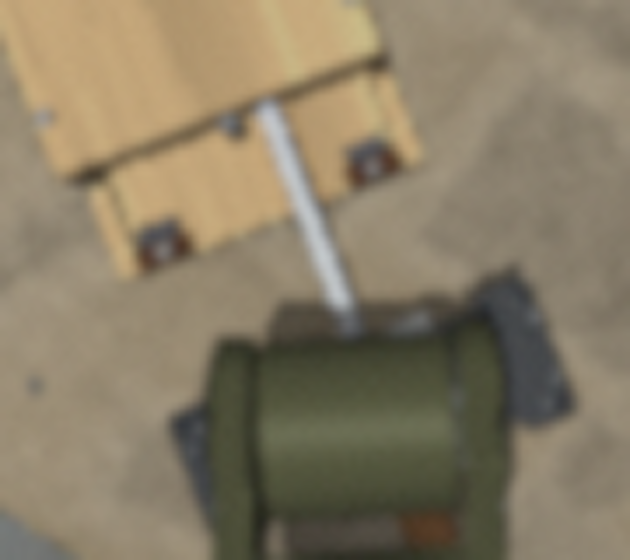

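Emit:
jog_arm(rows=[-0.00185,-0.00076,0,0,0,0,1,-0.00185,-0.00076,0,0,0,0,1,-0.00185,-0.00076,0,0,0,0,1,-0.00092,-0.00038,0,0,0,0,1,-0.00092,-0.00038,0,0,0,0,1,-0.00092,-0.00038,0,0,0,0,1,-0.00092,-0.00038,0,0,0,0,1,-0.00092,-0.00038,0,0,0,0,1])

```text
time_s: 11.1
ee_pos: [0.4971, 0.0777, 0.0416]
eef_rot: [-0.22, 1.57, 0.174]
force: [3.8, 1.4, -1.9]
grip_width: 0.0256
```

Emit:
jog_arm(rows=[-0.00092,-0.00038,0,0,0,0,1,-0.00092,-0.00038,0,0,0,0,1,-0.00092,-0.00038,0,0,0,0,1,-0.00092,-0.00038,0,0,0,0,1,-0.00092,-0.00038,0,0,0,0,1,-0.00092,-0.00038,0,0,0,0,1])

```text
time_s: 11.6
ee_pos: [0.4913, 0.0753, 0.0415]
eef_rot: [-0.402, 1.571, -0.008]
force: [3.6, 2.3, -2.5]
grip_width: 0.0257
```

Emit:
jog_arm(rows=[-0.00138,-0.00057,0,0,0,0,1,-0.00138,-0.00057,0,0,0,0,1,-0.00138,-0.00057,0,0,0,0,1,-0.00138,-0.00057,0,0,0,0,1,-0.00138,-0.00057,0,0,0,0,1,-0.00138,-0.00057,0,0,0,0,1,-0.00138,-0.00057,0,0,0,0,1,-0.00138,-0.00057,0,0,0,0,1])

```text
time_s: 12.27
ee_pos: [0.4801, 0.0707, 0.0414]
eef_rot: [-2.64, 1.571, -2.246]
force: [4.0, 1.6, -1.6]
grip_width: 0.0259
```

Run:
```python
from h import *
look('9')
```

```text
t 12.2667 p [0.4801 0.0707 0.0414] jaw 112.56 down [-0. -0. -1.] F [ 3.96  1.63 -1.62] M [ 0.35 -0.75 -0.13] w 0.0259 q [ 0.071  0.37   1.854 -0.     0.917 -1.894]
rackF [ 4.2825e+00 -7.0000e-04] TCP rack [-0.1378 -0.019 ] => prong rear [ 0.0322 -0.001 ]
```

View pics/t9z.png

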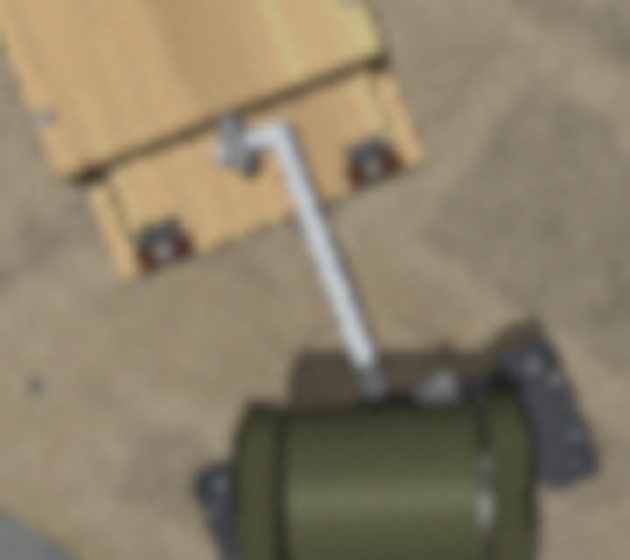

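Emit:
jog_arm(rows=[-0.00138,-0.00057,0,0,0,0,1,-0.00138,-0.00057,0,0,0,0,1,-0.00138,-0.00057,0,0,0,0,1,-0.00138,-0.00057,0,0,0,0,1,-0.00138,-0.00057,0,0,0,0,1,-0.00138,-0.00057,0,0,0,0,1,-0.00138,-0.00057,0,0,0,0,1,-0.00138,-0.00057,0,0,0,0,1])

```text
time_s: 12.98
ee_pos: [0.4691, 0.0662, 0.0415]
eef_rot: [-0.412, 1.571, -0.018]
force: [3.6, 1.1, -1.3]
grip_width: 0.025
```

Emit:
jog_arm(rows=[-0.00138,-0.00057,0,0,0,0,1,-0.00138,-0.00057,0,0,0,0,1,-0.00138,-0.00057,0,0,0,0,1,-0.00138,-0.00057,0,0,0,0,1,-0.00138,-0.00057,0,0,0,0,1,-0.00138,-0.00057,0,0,0,0,1,-0.00138,-0.00057,0,0,0,0,1,-0.00138,-0.00057,0,0,0,0,1])

```text
time_s: 13.65
ee_pos: [0.4581, 0.0616, 0.0415]
eef_rot: [0.391, 1.571, 0.785]
force: [3.7, 2.3, -1.8]
grip_width: 0.0257
```

Emit:
jog_arm(rows=[-0.00074,-0.0003,0,0,0,0,1,-0.00074,-0.0003,0,0,0,0,1,-0.00074,-0.0003,0,0,0,0,1,-0.00074,-0.0003,0,0,0,0,1,-0.00074,-0.0003,0,0,0,0,1,-0.00074,-0.0003,0,0,0,0,1])

```text
time_s: 14.15
ee_pos: [0.4537, 0.0598, 0.0414]
eef_rot: [2.786, 1.571, -3.103]
force: [3.3, 1.2, -1.3]
grip_width: 0.0255
```

Run:
```python
from h import *
look('10')
```

```text
t 14.15 p [0.4537 0.0598 0.0414] jaw 112.56 down [-0. -0. -1.] F [ 3.33  1.21 -1.28] M [ 0.31 -0.81 -0.07] w 0.0255 q [ 0.051  0.318  1.929  0.     0.894 -1.914]
rackF [ 3.5375 -0.1524] TCP rack [-0.1664 -0.019 ] => prong rear [ 0.0036 -0.001 ]
```

View pics/t10z.png

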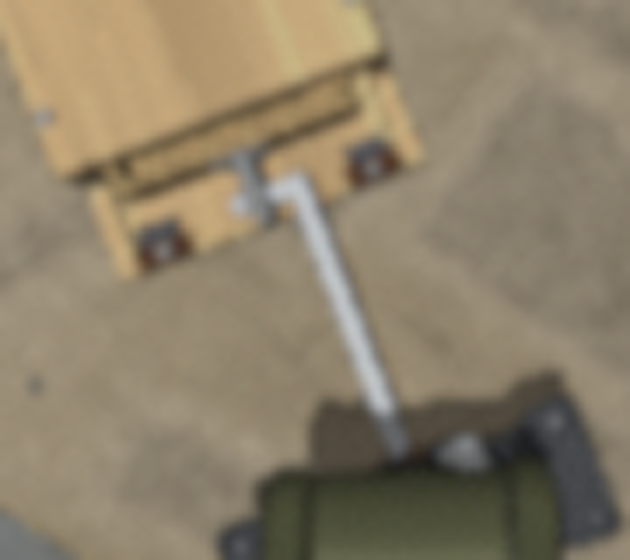

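Emit:
jog_arm(rows=[-0.00055,-0.00023,0,0,0,0,1,-0.00055,-0.00023,0,0,0,0,1,-0.00055,-0.00023,0,0,0,0,1,-0.00055,-0.00023,0,0,0,0,1,-0.00055,-0.00023,0,0,0,0,1,-0.00055,-0.00023,0,0,0,0,1,-0.00055,-0.00023,0,0,0,0,1,-0.00055,-0.00023,0,0,0,0,1])

```text
time_s: 14.87
ee_pos: [0.4493, 0.058, 0.0414]
eef_rot: [2.303, 1.571, 2.697]
force: [4.5, 1.8, -2.7]
grip_width: 0.0258
```

Emit:
jog_arm(rows=[-0.00046,-0.00019,0,0,0,0,1,-0.00046,-0.00019,0,0,0,0,1,-0.00046,-0.00019,0,0,0,0,1,-0.00046,-0.00019,0,0,0,0,1])

```text
time_s: 15.2
ee_pos: [0.4475, 0.0573, 0.0414]
eef_rot: [2.927, 1.571, -2.963]
force: [3.6, 1.6, -1.6]
grip_width: 0.0256
```

Emit:
jog_arm(rows=[-0.00037,-0.00015,0,0,0,0,1,-0.00037,-0.00015,0,0,0,0,1,-0.00037,-0.00015,0,0,0,0,1,-0.00037,-0.00015,0,0,0,0,1])

```text
time_s: 15.53
ee_pos: [0.446, 0.0566, 0.0415]
eef_rot: [-0.655, 1.571, -0.262]
force: [3.2, 1.0, -1.8]
grip_width: 0.0256
```

Run:
```python
from h import *
look('11')
```

```text
t 15.5333 p [0.446  0.0566 0.0415] jaw 112.56 down [ 1.e-04 -0.e+00 -1.e+00] F [ 3.2   0.97 -1.84] M [ 0.39 -0.72 -0.14] w 0.0256 q [ 0.045  0.303  1.95  -0.     0.888 -1.92 ]
rackF [ 3.3233 -0.3252] TCP rack [-0.1747 -0.019 ] => prong rear [-0.0047 -0.001 ]
```

View pics/t11z.png

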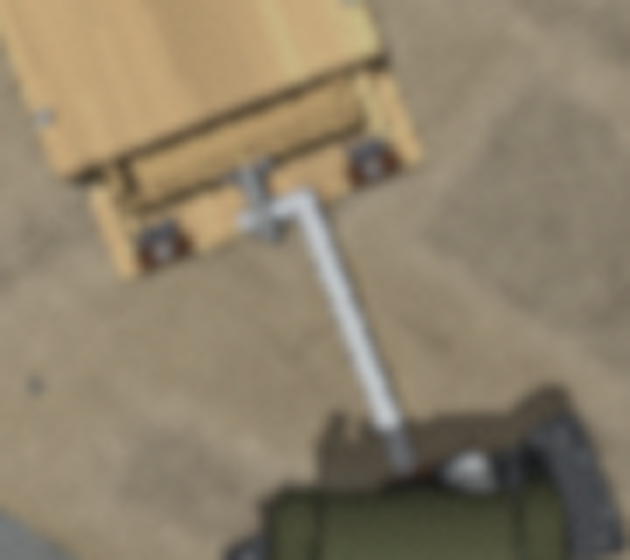

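Emit:
jog_arm(rows=[-0.00037,-0.00015,0,0,0,0,1,-0.00037,-0.00015,0,0,0,0,1,-0.00037,-0.00015,0,0,0,0,1])

```text
time_s: 15.83
ee_pos: [0.4449, 0.0562, 0.0414]
eef_rot: [2.822, 1.571, -3.068]
force: [4.0, 1.0, -2.3]
grip_width: 0.0254
```

Emit:
jog_arm(rows=[-0.00037,-0.00015,0,0,0,0,1,-0.00037,-0.00015,0,0,0,0,1,-0.00037,-0.00015,0,0,0,0,1])

```text
time_s: 16.08
ee_pos: [0.4438, 0.0557, 0.0414]
eef_rot: [2.274, 1.571, 2.668]
force: [4.2, 1.5, -2.4]
grip_width: 0.0253
```

Emit:
jog_arm(rows=[-0.00037,-0.00015,0,0,0,0,1,-0.00037,-0.00015,0,0,0,0,1,-0.00037,-0.00015,0,0,0,0,1])

```text
time_s: 16.33
ee_pos: [0.4427, 0.0553, 0.0414]
eef_rot: [2.704, 1.571, 3.098]
force: [2.9, 2.0, -1.6]
grip_width: 0.0254
```

Emit:
jog_arm(rows=[-0.00037,-0.00015,0,0,0,0,1,-0.00037,-0.00015,0,0,0,0,1,-0.00037,-0.00015,0,0,0,0,1])

```text
time_s: 16.58
ee_pos: [0.4417, 0.0549, 0.0415]
eef_rot: [-0.242, 1.571, 0.152]
force: [4.9, 1.7, -1.7]
grip_width: 0.0259
```

Emit:
jog_arm(rows=[-0.00037,-0.00015,0,0,0,0,1,-0.00037,-0.00015,0,0,0,0,1])

```text
time_s: 16.75
ee_pos: [0.4414, 0.0547, 0.0417]
eef_rot: [-0.193, 1.569, 0.201]
force: [8.1, 3.7, -3.3]
grip_width: 0.0261
```

Run:
```python
from h import *
st()
```

```text
t 16.75 p [0.4414 0.0547 0.0417] jaw 112.56 down [ 1.5e-03  3.0e-04 -1.0e+00] F [ 8.06  3.69 -3.26] M [ 0.77 -1.55 -0.14] w 0.0261 q [ 0.041  0.293  1.964  0.     0.883 -1.924]
```

Emit:
jog_arm(rows=[-0.00028,-0.00011,0,0,0,0,1,0,0,0,0,0,0,1,0,0,0,0,0,0,1])

```text
time_s: 17.0
ee_pos: [0.4414, 0.0547, 0.0418]
eef_rot: [-0.19, 1.569, 0.204]
force: [9.3, 3.4, -4.2]
grip_width: 0.0257
```

Emit:
jog_arm(rows=[-0.00037,-0.00015,0,0,0,0,1,0,0,0,0,0,0,1,0,0,0,0,0,0,1])

```text
time_s: 17.25
ee_pos: [0.4414, 0.0546, 0.0419]
eef_rot: [-0.201, 1.568, 0.193]
force: [11.4, 5.2, -4.5]
grip_width: 0.0254
```

Emit:
jog_arm(rows=[-0.00015,-6e-05,0,0,0,0,1,0,0,0,0,0,0,1,0,0,0,0,0,0,1,0,0,0,0,0,0,1,0,0,0,0,0,0,1,0,0,0,0,0,0,1,0,0,0,0,0,0,1,0,0,0,0,0,0,1])

```text
time_s: 17.92
ee_pos: [0.4414, 0.0546, 0.0419]
eef_rot: [-0.189, 1.567, 0.204]
force: [12.2, 6.4, -4.1]
grip_width: 0.0256
```

Run:
```python
from h import *
look('12')
```

```text
t 17.9167 p [0.4414 0.0546 0.0419] jaw 112.55 down [ 3.3e-03  7.0e-04 -1.0e+00] F [12.22  6.37 -4.14] M [ 0.96 -1.99 -0.08] w 0.0256 q [ 4.000e-02  2.910e-01  1.965e+00  1.000e-03  8.820e-01 -1.925e+00]
rackF [13.7257  1.2328] TCP rack [-0.1798 -0.0191] => prong rear [-0.0098 -0.0011]
```

Emit:
jog_arm(rows=[0,0,0,0,0,0,1,0,0,0,0,0,0,1,0,0,0,0,0,0,1,0,0,0,0,0,0,1,0,0,0,0,0,0,1,0,0,0,0,0,0,1])

```text
time_s: 18.47
ee_pos: [0.4414, 0.0546, 0.0419]
eef_rot: [-0.185, 1.567, 0.209]
force: [11.2, 5.5, -4.4]
grip_width: 0.0256
```

View pics/t12z.png

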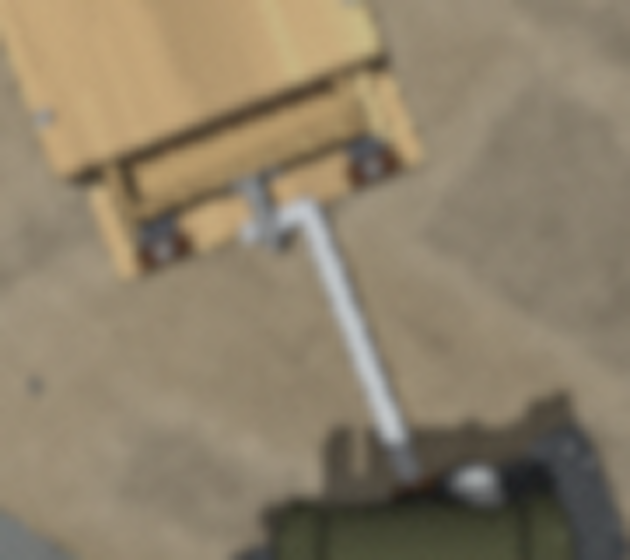

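Emit:
jog_arm(rows=[0.0009,0.0004,0,0,0,0,1,0.0018,0.0008,0,0,0,0,1,0.0028,0.0011,0,0,0,0,1,0.0028,0.0011,0,0,0,0,1,0.0018,0.0008,0,0,0,0,1,0,0,0,0,0,0,1,0,0,0,0,0,0,1])

```text
time_s: 19.05
ee_pos: [0.45, 0.0585, 0.0413]
eef_rot: [2.883, 1.57, -3.006]
force: [0.4, -0.6, -1.9]
grip_width: 0.0256
```

Run:
```python
from h import *
look('13')
```

```text
t 19.05 p [0.45   0.0585 0.0413] jaw 112.57 down [-5.e-04 -1.e-04 -1.e+00] F [ 0.37 -0.65 -1.87] M [ 0.05 -0.08  0.02] w 0.0256 q [ 0.048  0.312  1.939 -0.     0.892 -1.916]
rackF [ 0.0971 -0.7395] TCP rack [-0.1703 -0.0189] => prong rear [-0.0003 -0.0009]
```

View pics/t13z.png

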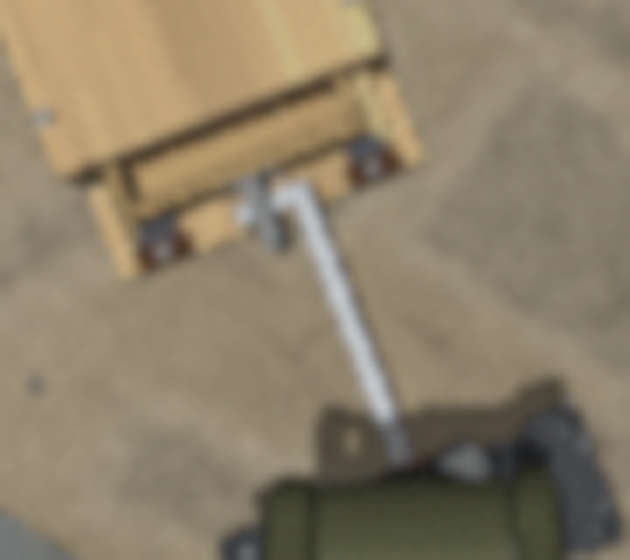

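Free on both sides. Slide out sideways, 38 mm along the rack's −y.

Emit:
jog_arm(rows=[0.0018,-0.0044,0,0,0,0,1,0.0018,-0.0044,0,0,0,0,1,0.0018,-0.0044,0,0,0,0,1,0,0,0,0,0,0,1])

```text
time_s: 19.43
ee_pos: [0.4559, 0.0444, 0.0415]
eef_rot: [-0.752, 1.571, -0.359]
force: [0.2, 0.3, -1.9]
grip_width: 0.0253
```

Emit:
jog_arm(rows=[0.0018,-0.0044,0,0,0,0,1,0.0018,-0.0044,0,0,0,0,1,0.0018,-0.0044,0,0,0,0,1,0.0018,-0.0044,0,0,0,0,1,0.0018,-0.0044,0,0,0,0,1,0,0,0,0,0,0,1,0,0,0,0,0,0,1])

```text
time_s: 20.02
ee_pos: [0.4646, 0.023, 0.0414]
eef_rot: [2.705, 1.571, 3.098]
force: [0.2, -0.6, -1.2]
grip_width: 0.0255
```

Run:
```python
from h import *
look('14')
```

```text
t 20.0167 p [0.4646 0.023  0.0414] jaw 112.53 down [-1.e-04  0.e+00 -1.e+00] F [ 0.18 -0.64 -1.2 ] M [ 0.07 -0.07 -0.03] w 0.0255 q [-0.029  0.333  1.909  0.     0.9   -1.993]
rackF [-0.0817 -0.6596] TCP rack [-0.1704 -0.0572] => prong rear [-0.0004 -0.0392]
```

View pics/t14z.png

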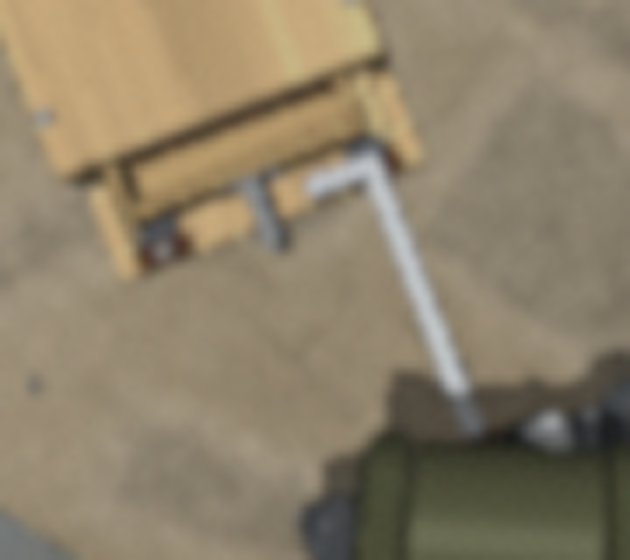

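Emit:
jog_arm(rows=[0,0,0.01,0,0,0,1,0,0,0.02,0,0,0,1,0,0,0.025,0,0,0,1,0,0,0.02,0,0,0,1,0,0,0.005,0,0,0,1,0,0,0,0,0,0,1])

```text
time_s: 20.57
ee_pos: [0.4652, 0.0234, 0.1229]
eef_rot: [-0.419, 1.568, -0.025]
force: [0.3, -0.4, -0.8]
grip_width: 0.0256
```

Emit:
jog_arm(rows=[0,0,0,0,0,-3,1,0,0,0,0,0,-6,1,0,0,0,0,0,-6,1,0,0,0,0,0,-6,1,0,0.003,0,0,0,-6,1,0,0.005,0,0,0,-6,1,0,0.007,0,0,0,-6,1,0,0.007,0,0,0,-6,1])

```text
time_s: 21.23
ee_pos: [0.4639, 0.0455, 0.12]
eef_rot: [-2.753, 1.569, 3.133]
force: [-0.5, -0.7, -1.3]
grip_width: 0.025
```

Emit:
jog_arm(rows=[0.004,0,-0.02,0,0,0,1,0.004,0,-0.025,0,0,0,1,0.004,0,-0.025,0,0,0,1,0,0,-0.025,0,0,0,1,0,0,-0.01,0,0,0,1,0,0,0,0,0,0,1,0,0,0,0,0,0,1])

```text
time_s: 21.82
ee_pos: [0.4763, 0.0453, 0.0164]
eef_rot: [-2.719, 1.57, -3.11]
force: [0.2, -0.6, -1.5]
grip_width: 0.0261
```

Run:
```python
from h import *
look('15')
z=load('top15');cv2.imwrite('pics/t15z.png',cv2.resize(z['im'][150:270,200:320,::-1],None,fx=5,fy=5,interpolation=cv2.INTER_CUBIC))
```

```text
t 21.8167 p [0.4763 0.0453 0.0164] jaw 67.57 down [-0.0011 -0.     -1.    ] F [ 0.2 -0.6 -1.5] M [ 0.05 -0.1  -0.05] w 0.0261 q [ 0.018  0.403  1.883 -0.     0.857 -1.161]
rackF [-0.0473 -0.6298] TCP rack [-0.151  -0.0411] => prong rear [ 0.019  -0.0231]
```

View pics/t15z.png

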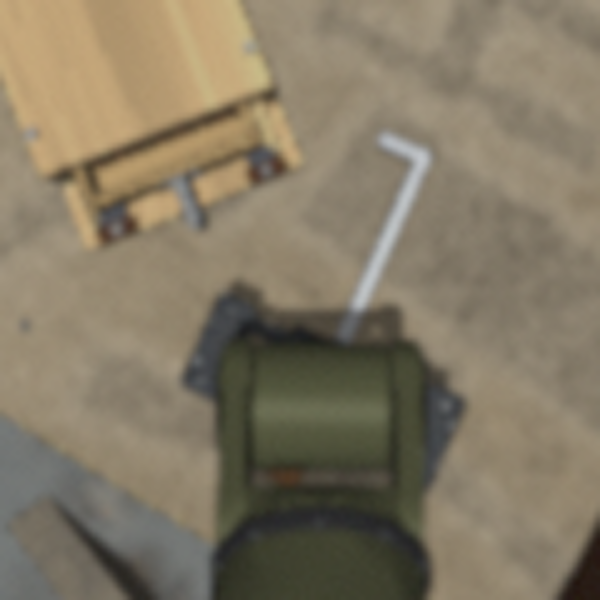

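Emit:
jog_arm(rows=[0,0,-0.006,0,0,0,1,0,0,-0.005,0,0,0,1,0,0,-0.003,0,0,0,1,0,0,0,0,0,0,1,0,0,0,0,0,0,1])

```text
time_s: 22.28
ee_pos: [0.4766, 0.0452, 0.0025]
eef_rot: [-2.834, 1.571, 3.057]
force: [0.0, 0.3, -1.5]
grip_width: 0.0258
```

Emit:
jog_arm(rows=[0,0,-0.0008,0,0,0,1,0,0,0,0,0,0,1,0,0,0,0,0,0,1])

```text
time_s: 22.53
ee_pos: [0.4766, 0.0452, 0.0018]
eef_rot: [0.237, 1.571, -0.155]
force: [0.5, -0.3, -1.2]
grip_width: 0.0259
```

Emit:
jog_arm(rows=[0,0,0,0,0,0,0.7,0,0,0,0,0,0,0.6,0,0,0,0,0,0,0.5,0,0,0,0,0,0,0.4,0,0,0,0,0,0,0.4,0,0,0,0,0,0,0.4])

```text
time_s: 23.03
ee_pos: [0.4766, 0.0452, 0.0017]
eef_rot: [0.469, 1.571, 0.078]
force: [-0.2, 0.3, 0.7]
grip_width: 0.0556
```

Emit:
jog_arm(rows=[0,0,0,0,0,0,0.3,0,0,0,0,0,0,0.3,0,0,0,0,0,0,0.3,0,0,0,0,0,0,0.3,0,0,0,0,0,0,0.3,0,0,0,0,0,0,0.3])

```text
time_s: 23.53
ee_pos: [0.4765, 0.0452, 0.0016]
eef_rot: [-2.835, 1.571, 3.057]
force: [-0.6, 0.6, -0.1]
grip_width: 0.0657
```

Emit:
jog_arm(rows=[0,0,0.01,0,0,0,0.3,0,0,0.02,0,0,0,0.3,0,0,0.03,0,0,0,0.3,0,0,0.03,0,0,0,0.3,-0.01,0,0.03,0,0,0,0.3,-0.02,0,0.02,0,0,0,0.3,0,0,0,0,0,0,0.3])

```text
time_s: 24.12
ee_pos: [0.4462, 0.0453, 0.1461]
eef_rot: [0.411, 1.565, 0.02]
force: [0.2, -0.3, 0.6]
grip_width: 0.0657
```

Run:
```python
from h import *
look('16');z=load('top16');cv2.imwrite('pics/t16z.png',cv2.resize(z['im'][150:270,200:320,::-1],None,fx=5,fy=5,interpolation=cv2.INTER_CUBIC))
snap('wrist','w16')
```

```text
t 24.1167 p [0.4462 0.0453 0.1461] jaw 67.57 down [ 5.7e-03  1.0e-04 -1.0e+00] F [ 0.18 -0.26  0.57] M [-0.   -0.15  0.02] w 0.0657 q [ 0.02   0.133  1.87   0.     1.132 -1.16 ]
rackF [ 0.0632 -0.3078] TCP rack [-0.1789 -0.0295] => prong rear [-0.0089 -0.0115]
```

View pics/t16z.png

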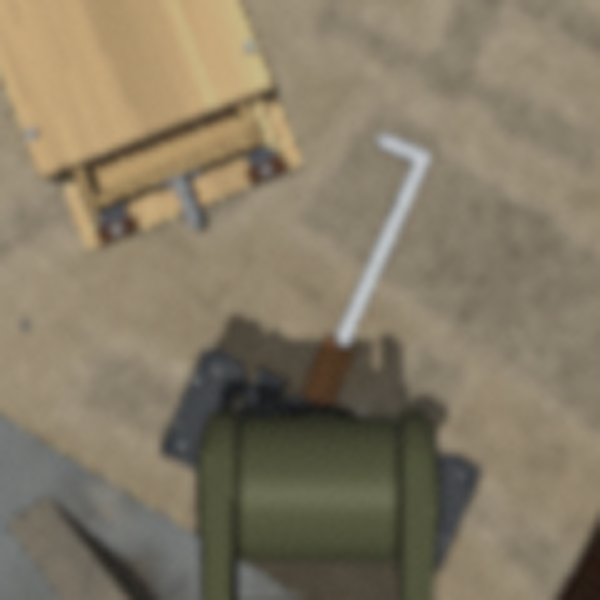

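View pics/w16.png

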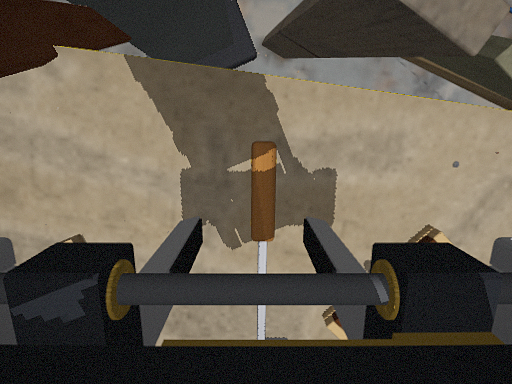

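Run:
```python
from h import *
z=load('top16')
for n,x,y in [('barfront',197,223),('legrear',180,182),('trayfrontL',97,205),('trayfrontR',262,146)]:
    u=200+x/5-.4;v=150+y/5-.4;p=dep(z,u,v);print(n,p.round(3),rk(p), rk(onz(z,u,v,.078)))
w=load('w16')
for u,v in[(264,150),(263,190),(262,235),(261,255)]: print(dep(w,u,v).round(4))
print(ctrl.hand_in())
```

```text
barfront [0.586 0.134 0.075] [-0.0161 -0.001 ] [-0.0162 -0.0012]
legrear [0.614 0.146 0.079] [ 0.0145 -0.0004] [ 0.0145 -0.0003]
trayfrontL [0.597 0.203 0.079] [0.0204 0.0591] [0.0205 0.0592]
trayfrontR [0.642 0.091 0.051] [ 0.0196 -0.062 ] [ 0.0173 -0.0623]
[0.4127 0.0729 0.0227]
[0.451  0.0563 0.0235]
[0.4973 0.0365 0.0232]
[0.5204 0.0261 0.0197]
the job is handed in; nothing more can be done
None
```

I dragged the tray home with the pull hook, then laid the hook on the bench and handed the job in at about 24 s. The hand-in gave no verdict, so the checks below are my own measurements.

- **Catching the tray:** I took the hook by its handle and slid the prong in behind the handle's upright bar, with the bar about 45 mm inside the rack. I then dragged the tray out slowly, against about 4 N of drag.
- **Pressing home:** The tray met the slips at about 4 mm/s. I pulled with about 12.5 to 13.7 N for more than a second. Taking off the drag leaves roughly 9 N on the stops, though I could not measure that force directly.
- **Unhooking:** I moved the prong forward off the bar, out sideways, then up. The force readings stayed near zero while I unhooked.

Last checks before handing in:

- **Tray:** Its front face stands at x ≈ 20 mm at both sides of the rack, so it is square. The handle bar is about 12 to 16 mm in front of the rack edge, which is inside the allowed range. The reading at the tray's right corner was less certain: 17 to 20 mm, depending on the height assumed.
- **Hook:** It lies flat about 40 mm clear of the rack. The handle's top reads 23 mm above the bench along its length, and the shaft's reads 20 mm.
- **Not checked:** I did not measure the bystanders again, but nothing came near them. The sanding block cannot be seen under the rack's roof, so I did not check it.

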